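# Load the blank and index the drill fixture to its third stop

## Task

Pick up the solid round steel blank (not the washer with the hole, not the square plate) and lay it flat in the pocket between the four pins of the index plate, and let go of it. Then take the black bar knob and turn the plate clockwise (seen from above) by feel, click by click, to the third click stop and not beyond it, so that the blank comes under the drill guide. Keep the knob gripped there: the program finishes while still holding the knob, with the other things on the bench left where they are.

Things in the scene. Friction and masses are not known exactly. Their poses are not given: they have to be found in the camera images.
- blank_mid (a point): Centre (half-way up) of the blank: a loose solid steel disc, 54 mm across, 6 mm thick, 108 g, lying flat on the bench. Its z axis is the disc's axis (up at the start).
- pocket (a point): Centre of the pocket's floor, on the index plate's top, 34 mm above the bench. Pocket: the space between 4 upright pins (6 mm thick, 9 mm high) at x +-24.5, y +-20.6 mm in this frame, 2 mm of play round the blank, whose centre lies 3 mm above this point when seated. Frame turns with the plate: x radial (+x to the knob's axis, 82 mm off), y tangential, z up. Fingers closing along y pass between the pins.
- knob_grip (a point): Grip point of the black bar knob, on the index plate's turning axis, 80 mm above the bench. The bar is 46 mm long along this frame's x, 16 mm thick along y (grip it across y), 62 to 96 mm above the bench. z up. Knob and plate (an aluminium disc 236 mm across, top 34 mm above the bench) turn as one.
- knob: The black bar knob, solid with the index plate; its origin lies on the turning axis, 46 mm above the bench, axes as for point knob_grip.
- index_plate (a joint): Angle of plate and knob, rad: 0 at home, grows clockwise seen from above, travel ends at 1.76. Starts at 0 to 0.18, where it turns freely. A sprung ball clicks into stops at 0.58 (first), 0.94 (second), 1.30 (third), 1.66 (fourth) and stays there. Humps between, tops at 0.40, 0.76, 1.12, 1.48: before a top it resists (0.15 N m at most), after it pulls itself on into the stop (0.1).
- drill_guide (a point): Underside of the steel drill bush (22 mm across), 60 mm above the bench and 82 mm from the plate's axis, carried by a dark steel post and arm fixed to the fixture (76 mm high; the post 122 to 144 mm from the axis). The pocket stands under it at the third stop.
- washer_mid (a point): Centre of a loose steel washer, 54 mm across with a 24 mm hole, 6 mm thick, flat on the bench. Leave it alone.
- square_mid (a point): Centre of a loose square steel plate, 52 by 52 by 6 mm, flat on the bench. Leave it alone.
- screwdriver: Screwdriver lying on the bench at the far edge. Leave it alone.
- hammer: Hammer lying on the bench on the right. Leave it alone.
- tape: Yellow roll of tape, 96 mm across, 24 mm high, origin at its underside. Leave it alone.
- jar: Glass jar, 60 mm across, 85 mm high, on the left, origin at its underside. Leave it alone.
- oil: White oil bottle, 56 mm across, 150 mm high, on the left, origin at its underside. Leave it alone.
- spanner: Spanner lying on the bench left of the robot's foot. Leave it alone.
Not all that is in view belongs to the job. Leave any pink or red look-alike of the part that bears blank_mid alone.

How it is judged:
On the way, in this order (a step that is already met when the one before it is completed fails the run):
1. the blank lies flat in the pocket, let go, before the plate reaches its first stop (horizontal distance between blank_mid and pocket below 0.005 m and z of blank_mid in the frame of pocket between 0 and 0.0055 m and angle between blank_mid's own z axis and vertical below 0.08 rad and contact force between the fingers and blank below 0.1 N and value of joint index_plate below 0.4 rad), for 0.2 s.
2. the knob, gripped, is turned over the first hump to the first stop (value of joint index_plate above 0.45 rad and contact force between the fingers and knob above 1 N).
3. over the second hump to the second stop (value of joint index_plate above 0.81 rad and contact force between the fingers and knob above 1 N).
At the end, for the whole second after the job is handed in: The blank lies flat in the pocket (centre within 5 mm of the pocket's, less than 2.5 mm above lying flat, tilt under 0.08 rad); the index plate is in its third stop (joint 1.30 +-0.07 rad); the fingers still grip the knob with more than 2 N (horizontal distance between blank_mid and pocket below 0.005 m and z of blank_mid in the frame of pocket between 0 and 0.0055 m and angle between blank_mid's own z axis and vertical below 0.08 rad and value of joint index_plate between 1.23 and 1.37 rad and contact force between the fingers and knob above 2 N); the arm keeps its last pose, push and grip.
It fails at once if the plate is turned on past the third stop (value of joint index_plate above 1.47 rad).
It fails at once if another thing on the bench is moved by more than 30 mm (distance of any of washer_mid, square_mid, screwdriver, hammer, tape, jar, oil, spanner from where it was at the start of the episode above 0.03 m).
It also fails if it takes over 64 s, if anything falls off the work surface, if the arm or the gripper's body presses on something with over 40 N, if the wrist force passes 120 N, or if a joint passes its speed limit or range.

## Robot

A 6-joint arm with a two-finger parallel gripper is mounted at the origin on the work surface. World frame = base frame: x ahead of the robot, y to its left, z up, the work surface at z = 0. Lengths are in m, angles in rad, forces in N, time in s.
With the tool pointing down it reaches from about 0.35 to 0.875 m from the base axis. Payload 15.5 kg.
Tool frame: the origin (TCP) lies on the centre line of the jaws, within the pads' length; the fingertips stand manip.tip_extent ahead of it and the grasp point (between the pads) lies 5 mm behind it (manip.tip_extent is the distance from the TCP to the fingertips, in m); z points along the fingers, y is the line along which they close (so a half turn about z gives the same grasp; the last joint's range is limited). The gripper opens to 85 mm and grips with 20 to 120 N. Pads are 22 mm wide; open, the fingers measure 114 mm over their backs; the gripper's body (76 mm by 85 mm) begins 54 mm behind the grasp point. The pads swing forward as they close: fully open they stand 13 mm farther back than shut.
Start: joints at [1.079, 0.494, 1.345, -0, 1.302, -0.096], TCP at [0.242, 0.576, 0.245] pointing down, gripper open.
Joint ranges: [-2.91, 2.91], [-0.82, 2.16], [0.22, 2.67], [-1.22, 4.37], [0.12, 2.79], [-3.08, 3.08]. Speed limits (rad/s): [1.89, 1.89, 2.57, 3.01, 3.01, 3.01].

## Interface

Orientations are given as a unit quaternion [x, y, z, w].
In Python, from cell import manip, snapshot, get_calibration gives the robot as it stands. The module is installed in compiled form; this text tells all that it offers.
- The arm moves only by the tool servo_tool, never from a script. Its argument "commands" is a list of rows, each an object of numbers: "tx", "ty", "tz": the shift along the world's x, y, z in units of 1 m (1.0 is 1 m); "turn": the turn about the world's z in units of pi rad (1.0 is pi rad); "jaw": the gripper's target within -1 to 1 (shut at 1, half-way at 0, fully open at -1). In form: [{"tx": .., "ty": .., "tz": .., "turn": .., "jaw": ..}, ...]. A call has 1 to 5 rows; each row is the pose to reach, as a shift and turn from the pose commanded when the call began, turning the shorter way round; what a row does not reach only later rows make up. A row lasts 1/10 s, in which the tool goes at most 50 mm and 8.59 degrees, less where a joint would pass 70% of its speed; a pose out of reach is approached as far as the arm can. A call with a number of a shift or a turn outside -1 to 1 is refused whole. A call with a gripper value outside its range is refused whole. The fingers move at their own pace and stop on an object; "newtons" is the grip in N (left out, the last holds). Time passes only in rows, so rows that repeat a pose let the fingers close. It gives the time, the measured TCP pose, the force, the opening and the grip force at its end, in the units of the state.
- manip.read_state(): the state, without advancing time (a new reading comes with each control period).
- snapshot(name): name is "scene" or "side" or "wrist"; returns (picture, depth): 400x640x3 uint8, red, green, blue; 400x640 float32, m along the optical axis (not along the pixel's ray), 0 where there is no reading.
- get_calibration(name): a dict with "K" (3x3 intrinsics, pixels), "rvec" (rotation vector, rad) and "tvec" (3), from world to camera coordinates, as OpenCV has them. Camera axes: x right, y down, z forward; pixel columns grow to the right and rows downward; lengths in m; the calibration is good to about 2 mm. A picture is of the moment at which its call begins: read the wrist's pose just before it. get_calibration takes no time and is no camera call; for the wrist camera it gives the pose at the moment of the call.
- manip.close_job(): hands the job in; it is judged then, once.
The state is a dict: "clock": time; "joints": joint angles; "qd": joint speeds; "joint_torque": joint torques, N m; "position": TCP position; "orientation": TCP orientation; "wrist_force": force on the tool from outside, world axes, zero at the start; "moment": the same for the moment, N m; "grip_width": opening from 0.0 (shut) to 1.0 (fully open); "gripper_force": force on a finger pad.
Only numpy, scipy, OpenCV 4.12 (cv2) and the standard library are available. Lean on these libraries where they do the work, as an engineer would, in place of code of your own. Each camera call takes 0.05 s, during which the arm holds its last target. There are 200 camera calls.

## Working session

There is one attempt and no reset: what is moved stays moved. The work goes in short steps, Python scripts to look and compute and a tool call to move; the robot and the scene stay as the last step left them, time stands still between calls to the robot, and variables do not carry over. Pictures are saved under pics/ and viewed, at most 10 in all, crops included, and the job is handed in when it is done.

Besides the shell and the picture viewer there is one more tool, called after "Request:" by a JSON object that holds its "name" and its "arguments". servo_tool: Moves the arm, as the interface text tells. Its arguments: {"type":"object","properties":{"commands":{"type":"array","items":{"type":"object","properties":{"tx":{"type":"number"},"ty":{"type":"number"},"tz":{"type":"number"},"turn":{"type":"number"},"jaw":{"type":"number"}}}},"newtons":{"type":"number"}},"required":["commands"]}

```bash
mkdir -p pics
cat > h.py <<'E'
import numpy as np, cv2
from cell import manip, snapshot, get_calibration
def save(n,img,crop=None,s=1):
    if crop: x0,y0,x1,y1=crop; img=img[y0:y1,x0:x1]
    cv2.imwrite('pics/'+n+'.png',cv2.resize(img[:,:,::-1],None,fx=s,fy=s,interpolation=cv2.INTER_CUBIC))
def ray(c,u,v,z):
    "world point of pixel on plane z"
    R=cv2.Rodrigues(np.array(c['rvec'],float))[0]; t=np.array(c['tvec'],float).ravel()
    o=-R.T@t; d=R.T@np.linalg.inv(np.array(c['K']))@np.array([u,v,1.])
    return o+d*(z-o[2])/d[2]
def depthpt(c,dep,u,v):
    R=cv2.Rodrigues(np.array(c['rvec'],float))[0]; t=np.array(c['tvec'],float).ravel()
    p=np.linalg.inv(np.array(c['K']))@np.array([u,v,1.])*dep[v,u]
    return R.T@(p-t)
E
python3 - <<'E'
from h import *
s=manip.read_state();print(s, manip.tip_extent)
for n in('scene','side'):
    c=get_calibration(n);p,d=snapshot(n);save(n,p,s=1.25);np.savez(n,p=p,d=d)
    R=cv2.Rodrigues(np.array(c['rvec'],float))[0];print(n,-R.T@np.array(c['tvec']).ravel(),R[2])
E
```

```text
{'clock': 0.0, 'joints': array([ 1.07849723e+00,  4.94197917e-01,  1.34613659e+00, -4.10781857e-05,
        1.30250573e+00, -9.55113686e-02]), 'qd': array([ 1.05813334e-03,  1.87461637e-03,  9.82237872e-05, -1.11238704e-03,
       -2.24453453e-05, -5.31810043e-04]), 'joint_torque': array([-1.59751238e-03, -8.82148218e+01, -3.83876288e+01, -3.10329051e-05,
        9.78254015e-03,  9.47756945e-06]), 'position': array([0.24138571, 0.57612657, 0.24468924]), 'orientation': array([ 1.97089564e-01,  9.80385289e-01, -6.02781424e-04, -1.61756292e-04]), 'wrist_force': array([-0.22304745,  0.18857323,  0.10082941]), 'moment': array([-0.05574829, -0.04925408, -0.00972084]), 'gripper_force': 0.0, 'grip_width': 1.001455364073835} 0.014
scene [1.13187245 0.38421063 1.10953601] [-0.4775934  -0.29206299 -0.82861556]
side [ 0.33836902 -0.89613286  0.93674203] [ 0.15925125  0.70619104 -0.68987916]
```

View pics/scene.png

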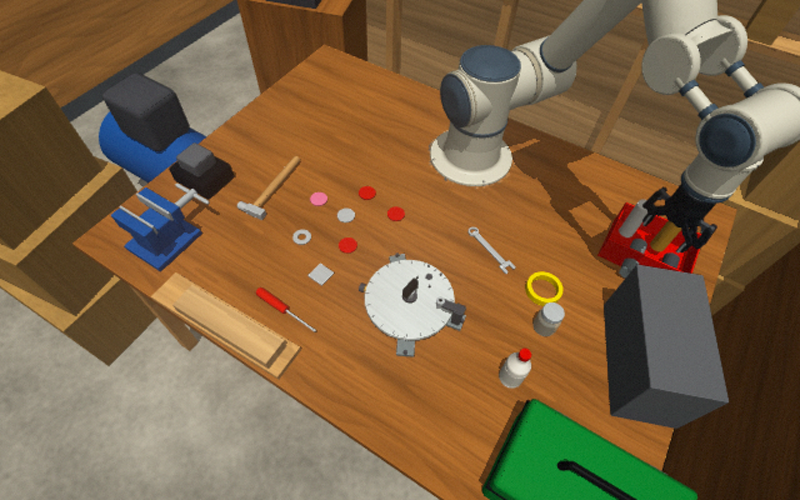

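View pics/side.png

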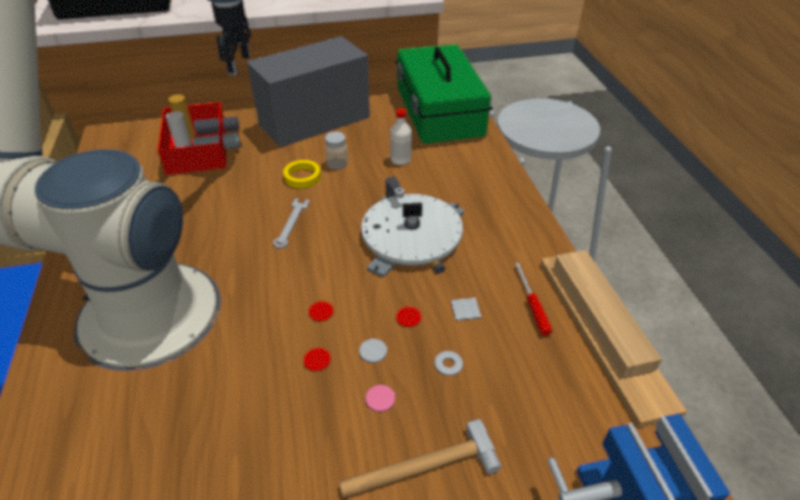

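The scene picture (scaled 1.25) shows these candidates for the blank:
- red discs at (367,193), (396,214) and (347,245)
- pink disc at (319,199)
- washer with a hole at (302,237)
- square plate at (320,274)
- solid grey disc at (346,215), which I choose

The plate is centred near (409,299), with the drill guide on its right at (452,310). I'll check both in close crops.

Run:
```python
from h import *
z=np.load('scene.npz');p,d=z['p'],z['d'];c=get_calibration('scene')
a=cv2.resize(p[140:230,220:350],None,fx=3,fy=3,interpolation=cv2.INTER_CUBIC)
b=cv2.resize(p[195:290,280:380],None,fx=6,fy=6,interpolation=cv2.INTER_CUBIC)[:570]
save('crop1',b);save('crop2',a)
# blank by grey threshold
def blob(u0,v0,n,z=.006):
    w=p[v0-15:v0+16,u0-15:u0+16].astype(int)
    m=((w.max(2)-w.min(2)<25)&(w.mean(2)>110)).astype(np.uint8)
    k,l,st,ce=cv2.connectedComponentsWithStats(m)
    i=l[15,15] or 1+np.argmax(st[1:,4]); u,v=ce[i]+[u0-15,v0-15]; print(n,u,v,st[i],ray(c,u,v,z))
blob(277,172,'blank');blob(242,190,'washer');blob(256,219,'square')
z2=np.load('side.npz');p=z2['p'];c=get_calibration('side')
blob(298,280,'blank side')
```

```text
blank 276.5245901639344 171.86885245901638 [  8  10  14  11 122] [ 0.438337   -0.19691822  0.006     ]
washer 241.33333333333334 189.2952380952381 [  8   9  14  12 105] [ 0.57445774 -0.25637671  0.006     ]
square 256.34065934065933 219.06593406593407 [  6   7  20  17 182] [ 0.64644792 -0.13346173  0.006     ]
blank side 298.0224358974359 280.1602564102564 [  5   6  22  19 312] [ 0.43615322 -0.20119789  0.006     ]
```

View pics/crop1.png

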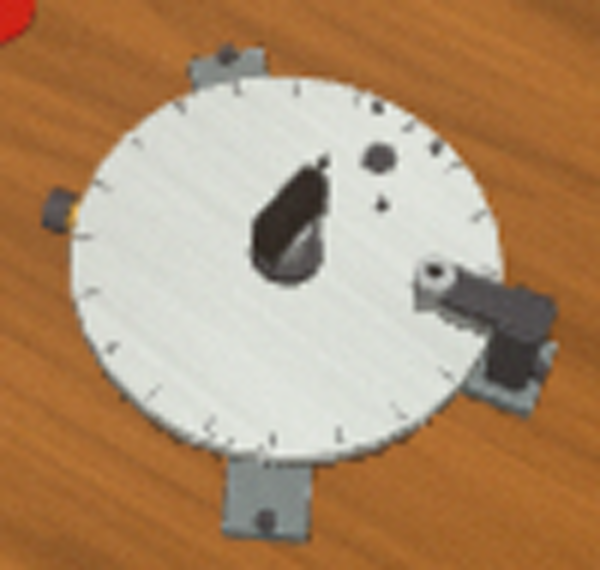

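View pics/crop2.png

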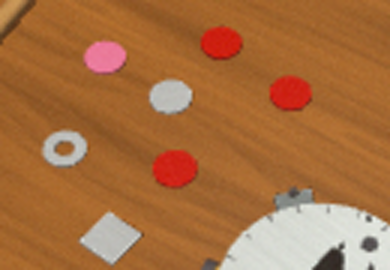

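Crop 1 shows the plate with its black bar knob at about (290,215). The four pins are at (322,160), (378,105), (436,148) and (382,205), the pocket's dark centre at (378,157) and the drill bush at (435,272). Crop 2 confirms that the blank at (170,97) is solid and grey, with red and pink look-alikes around it.

Run:
```python
from h import *
c=get_calibration('scene')
P=lambda U,V,z:ray(c,280+(U+.5)/6-.5,195+(V+.5)/6-.5,z)
print('pocket',P(378,157,.034))
for q in[(322,160),(378,105),(436,148),(382,205)]:print('pin',P(*q,.04))
# plate rim, top edge (left, top, right, lower)
pts=[P(*q,.034)[:2] for q in[(70,250),(90,170),(150,110),(295,76),(400,98),(470,165),(500,250),(300,458),(150,400),(90,330)]]
pts=np.array(pts);A=np.c_[2*pts,np.ones(len(pts))];s=np.linalg.lstsq(A,(pts**2).sum(1),rcond=None)[0]
print('axis',s[:2],'r',np.sqrt(s[2]+s[0]**2+s[1]**2))
print('bar top ends',P(262,215,.096),P(318,172,.096))
print('bush top',P(435,268,.076))
from scipy.spatial.transform import Rotation as R
st=manip.read_state();print(R.from_quat(st['orientation']).as_matrix())
```

```text
pocket [0.50627578 0.12602437 0.034     ]
pin [0.52848849 0.10230481 0.04      ]
pin [0.47978253 0.11020083 0.04      ]
pin [0.48693421 0.15170288 0.04      ]
pin [0.53544728 0.14478675 0.04      ]
axis [0.58595311 0.11485134] r 0.11813289400860151
bar top ends [0.60587915 0.10808416 0.096     ] [0.56759377 0.11908609 0.096     ]
bush top [0.57348656 0.19503896 0.076     ]
[[-9.22321907e-01  3.86422093e-01 -5.15116752e-04]
 [ 3.86422420e-01  9.22321433e-01 -9.41706198e-04]
 [ 1.11207142e-04 -1.06760892e-03 -9.99999424e-01]]
```

Request:
{"name": "servo_tool", "arguments": {"commands": [{"tx":0.28,"ty":-0.476,"tz":0.055,"turn":0.075,"jaw":-1},{"tx":0.28,"ty":-0.476,"tz":0.055,"turn":0.075,"jaw":-1},{"tx":0.28,"ty":-0.476,"tz":0.055,"turn":0.075,"jaw":-1},{"tx":0.28,"ty":-0.476,"tz":0.055,"turn":0.075,"jaw":-1},{"tx":0.28,"ty":-0.476,"tz":0.055,"turn":0.075,"jaw":-1}]}}

```text
clock: 0.6
position: [0.367, 0.3623, 0.2698]
orientation: [0.08, 0.997, -0.0, -0.0]
wrist_force: [0.9, 0.3, 0.5]
grip_width: 0.999
gripper_force: 0.0
```

Run:
```python
from h import *
c=get_calibration('scene')
for n,U,V in[('r',220,42),('r',290,92),('r',175,168),('pink',105,57),('blank',170,97)]:print(n,ray(c,220+(U+.5)/3-.5,140+(V+.5)/3-.5,.006))
```

```text
r [ 0.32903464 -0.19630676  0.006     ]
r [ 0.35002347 -0.07567127  0.006     ]
r [ 0.52492595 -0.12852696  0.006     ]
pink [ 0.43121543 -0.30525058  0.006     ]
blank [ 0.43924555 -0.19715019  0.006     ]
```

Request:
{"name": "servo_tool", "arguments": {"commands": [{"tx":0.14,"ty":-0.24,"tz":0.03,"jaw":-1},{"tx":0.14,"ty":-0.24,"tz":0.03,"jaw":-1},{"tx":0.14,"ty":-0.24,"tz":0.03,"jaw":-1},{"tx":0.14,"ty":-0.24,"tz":0.03,"jaw":-1},{"tx":0.14,"ty":-0.24,"tz":0.03,"jaw":-1}]}}

```text
invalid input
```

Request:
{"name": "servo_tool", "arguments": {"commands": [{"jaw":-1},{"jaw":-1},{"jaw":-1}]}}

```text
invalid input
```

Run:
```python
from h import *
import pickle
s=manip.read_state();c=get_calibration('wrist');p,d=snapshot('wrist');save('w1',p,s=1.25)
pickle.dump((c,p,d),open('w1.pkl','wb'));print(s['position'],s['orientation'],s['qd'].max())
```

```text
[0.3669719  0.36225071 0.26983285] [ 8.03023912e-02  9.96770531e-01 -1.45710474e-04 -1.11162907e-04] 0.24077409760406418
```

View pics/w1.png

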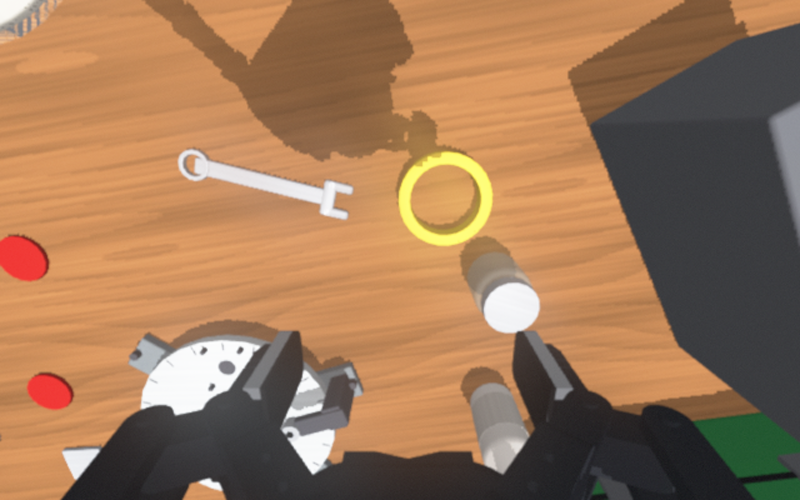

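The wrist picture shows the base side of the tool, with the plate still at the lower left, (240,400), partly behind a finger. I need to go further out in x. The rows were probably refused because they lacked a key, so I'll fill them all in.

Request:
{"name": "servo_tool", "arguments": {"commands": [{"tx":0.29,"ty":-0.24,"tz":0.03,"turn":0,"jaw":-1},{"tx":0.29,"ty":-0.24,"tz":0.03,"turn":0,"jaw":-1},{"tx":0.29,"ty":-0.24,"tz":0.03,"turn":0,"jaw":-1},{"tx":0.29,"ty":-0.24,"tz":0.03,"turn":0,"jaw":-1},{"tx":0.29,"ty":-0.24,"tz":0.03,"turn":0,"jaw":-1}]}}

```text
clock: 1.15
position: [0.5597, 0.2036, 0.2897]
orientation: [0.081, 0.997, -0.0, -0.0]
wrist_force: [-0.1, 1.3, 1.1]
grip_width: 1.001
gripper_force: 0.0
```

Request:
{"name": "servo_tool", "arguments": {"commands": [{"tx":0.09,"ty":-0.05,"tz":0.01,"turn":0,"jaw":-1},{"tx":0.09,"ty":-0.05,"tz":0.01,"turn":0,"jaw":-1},{"tx":0.09,"ty":-0.05,"tz":0.01,"turn":0,"jaw":-1},{"tx":0.09,"ty":-0.05,"tz":0.01,"turn":0,"jaw":-1},{"tx":0.09,"ty":-0.05,"tz":0.01,"turn":0,"jaw":-1}]}}

```text
clock: 1.65
position: [0.6476, 0.1558, 0.2993]
orientation: [0.08, 0.997, -0.0, -0.001]
wrist_force: [0.6, 0.3, 0.0]
grip_width: 0.998
gripper_force: 0.0
```

Run:
```python
from h import *
import pickle
s=manip.read_state();c=get_calibration('wrist');p,d=snapshot('wrist');save('w2',p,s=1.25)
pickle.dump((c,p,d),open('w2.pkl','wb'));print(s['position'],s['orientation'],s['qd'].max())
```

```text
[0.64756218 0.15576818 0.29925265] [ 8.02823392e-02  9.96771958e-01 -3.17119622e-05 -6.39384805e-04] 0.011999071384848691
```

View pics/w2.png

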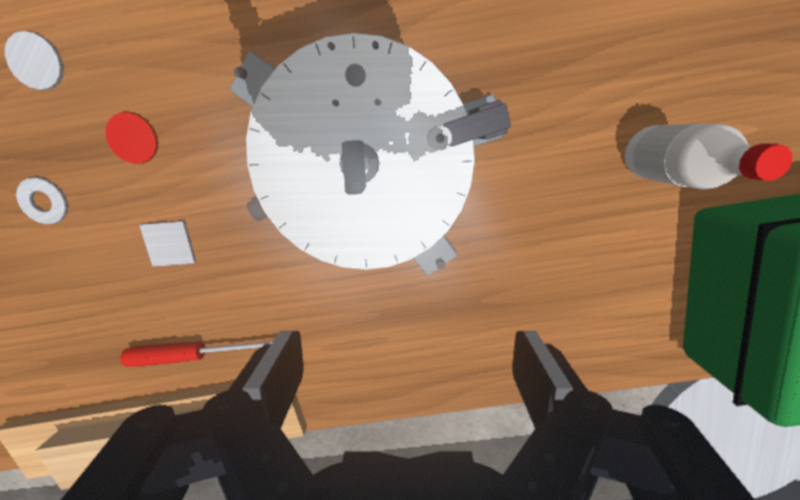

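The wrist picture shows the pins at (332,46), (375,45), (336,103) and (377,102), and the pocket at (355,75). The knob bar is at about (354,167), the bush at (438,137), and the blank at (33,60).

Run:
```python
from h import *
import pickle
c,p,d=pickle.load(open('w2.pkl','rb'))
P=lambda U,V,z:ray(c,(U+.5)/1.25-.5,(V+.5)/1.25-.5,z)
print('pocket',P(355,75,.034))
pn=np.array([P(*q,.039) for q in[(332,46),(375,45),(377,102),(336,103)]]);print(pn,pn.mean(0))
pts=np.array([P(*q,.034)[:2] for q in[(246,150),(474,155),(360,33),(362,268),(290,55),(440,235),(285,240)]])
A=np.c_[2*pts,np.ones(len(pts))];s=np.linalg.lstsq(A,(pts**2).sum(1),rcond=None)[0]
print('axis',s[:2],'r',np.sqrt(s[2]+s[0]**2+s[1]**2))
print('bush',P(438,137,.076))
w=p[20:80,0:60].astype(int);m=((w.max(2)-w.min(2)<25)&(w.mean(2)>110)).astype(np.uint8)
k,l,st,ce=cv2.connectedComponentsWithStats(m);i=1+np.argmax(st[1:,4]);u,v=ce[i]+[0,20];print('blank',u,v,st[i],ray(c,u,v,.006))
save('knob',p,(250,90,330,170),6)
```

```text
pocket [0.50520868 0.12733233 0.034     ]
[[0.47872611 0.1117828  0.039     ]
 [0.48427993 0.15129377 0.039     ]
 [0.53253459 0.14408103 0.039     ]
 [0.52708349 0.10466455 0.039     ]] [0.50565603 0.12795554 0.039     ]
axis [0.58595296 0.11487791] r 0.11683236483623687
bush [0.57295095 0.19540758 0.076     ]
blank 26.047408343868522 47.85651074589128 [   4    5   45   47 1582] [ 0.43512546 -0.19689296  0.006     ]
```

View pics/knob.png

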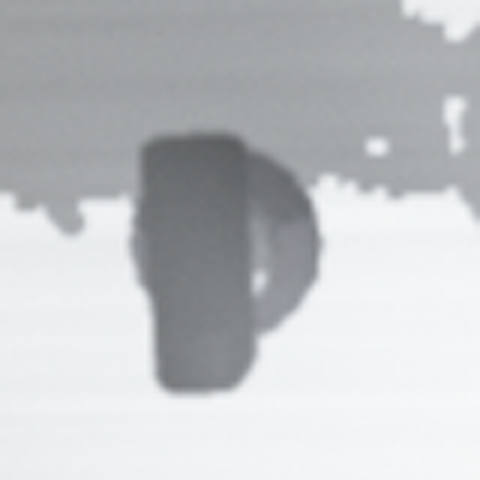

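The bar knob runs from (192,133) to (206,388) in the crop, so it is slightly tilted from vertical. Next I look at the blank at the same image position as the pocket, so that the camera bias cancels.

Run:
```python
from h import *
import pickle
c,p,d=pickle.load(open('w2.pkl','rb'))
P=lambda U,V,z:ray(c,250+(U+.5)/6-.5,90+(V+.5)/6-.5,z)
a,b=P(192,133,.096),P(206,388,.096);print(a,b,(a+b)/2,np.linalg.norm(a-b),np.degrees(np.arctan2(*(b-a)[[1,0]])))
```

```text
[0.56305143 0.12136167 0.096     ] [0.60769871 0.11459524 0.096     ] [0.58537507 0.11797846 0.096     ] 0.045157100633530955 -8.617767584471881
```

Request:
{"name": "servo_tool", "arguments": {"commands": [{"tx":-0.067,"ty":-0.325,"tz":0,"turn":0,"jaw":-0.5},{"tx":-0.067,"ty":-0.325,"tz":0,"turn":0,"jaw":-0.5},{"tx":-0.067,"ty":-0.325,"tz":0,"turn":0,"jaw":-0.5},{"tx":-0.067,"ty":-0.325,"tz":0,"turn":0,"jaw":-0.5},{"tx":-0.067,"ty":-0.325,"tz":0,"turn":0,"jaw":-0.5}]}}

```text
clock: 2.2
position: [0.5967, -0.09, 0.3001]
orientation: [0.08, 0.997, 0.0, 0.0]
wrist_force: [1.7, 0.8, 0.5]
grip_width: 0.75
gripper_force: 0.0
```

Request:
{"name": "servo_tool", "arguments": {"commands": [{"tx":-0.018,"ty":-0.08,"tz":0,"turn":0,"jaw":-0.5},{"tx":-0.018,"ty":-0.08,"tz":0,"turn":0,"jaw":-0.5},{"tx":-0.018,"ty":-0.08,"tz":0,"turn":0,"jaw":-0.5},{"tx":-0.018,"ty":-0.08,"tz":0,"turn":0,"jaw":-0.5},{"tx":-0.018,"ty":-0.08,"tz":0,"turn":0,"jaw":-0.5}]}}

```text
clock: 2.7
position: [0.58, -0.1681, 0.2998]
orientation: [0.08, 0.997, 0.0, 0.0]
wrist_force: [0.3, 0.4, -0.6]
grip_width: 0.749
gripper_force: 0.0
```

Run:
```python
from h import *
s=manip.read_state();c=get_calibration('wrist');p,d=snapshot('wrist')
R=cv2.Rodrigues(np.array(c['rvec'],float))[0];t=np.array(c['tvec']).ravel()
q=np.array(c['K'])@(R@np.array([.4365,-.198,.006])+t);u0,v0=(q[:2]/q[2]).astype(int);print('exp',u0,v0)
a,b=max(v0-45,0),max(u0-45,0);w=p[a:v0+45,b:u0+45].astype(int)
m=((w.max(2)-w.min(2)<25)&(w.mean(2)>80)).astype(np.uint8)
k,l,st,ce=cv2.connectedComponentsWithStats(m);i=1+np.argmax(st[1:,4]);u,v=ce[i]+[b,a];print('blank',u,v,st[i],ray(c,u,v,.006))
# hull centre
cn=cv2.findContours((l==i).astype(np.uint8),0,1)[0][0];(x,y),r=cv2.minEnclosingCircle(cn);print(ray(c,x+b,y+a,.006),r)
print(s['position'],s['orientation'],s['grip_width']);save('w3',p)
```

```text
exp 285 61
blank 285.1083276912661 60.42586323628978 [  25   22   41   46 1477] [ 0.43469072 -0.19819761  0.006     ]
[ 0.43470828 -0.19716132  0.006     ] 22.832096099853516
[ 0.58001219 -0.16805652  0.29984021] [7.97589666e-02 9.96814166e-01 1.62090357e-04 1.93141059e-05] 0.7490221452845819
```

Request:
{"name": "servo_tool", "arguments": {"commands": [{"tx":-0.145,"ty":-0.0295,"tz":-0.05,"turn":0,"jaw":-0.5},{"tx":-0.145,"ty":-0.0295,"tz":-0.1,"turn":0,"jaw":-0.5},{"tx":-0.145,"ty":-0.0295,"tz":-0.2,"turn":0,"jaw":-0.5},{"tx":-0.145,"ty":-0.0295,"tz":-0.22,"turn":0,"jaw":-0.5},{"tx":-0.145,"ty":-0.0295,"tz":-0.23,"turn":0,"jaw":-0.5}]}}

```text
clock: 3.25
position: [0.4468, -0.1957, 0.1095]
orientation: [0.08, 0.997, -0.0, 0.001]
wrist_force: [0.8, -0.4, -1.3]
grip_width: 0.75
gripper_force: 0.0
```

Request:
{"name": "servo_tool", "arguments": {"commands": [{"tx":0,"ty":0,"tz":-0.03,"turn":0,"jaw":-0.5},{"tx":0,"ty":0,"tz":-0.04,"turn":0,"jaw":-0.5},{"tx":0,"ty":0,"tz":-0.045,"turn":0,"jaw":-0.5},{"tx":0,"ty":0,"tz":-0.045,"turn":0,"jaw":-0.5}]}}

```text
clock: 3.65
position: [0.4481, -0.1965, 0.0659]
orientation: [0.08, 0.997, -0.0, 0.0]
wrist_force: [0.9, 0.4, 0.6]
grip_width: 0.747
gripper_force: 0.0
```

Request:
{"name": "servo_tool", "arguments": {"commands": [{"tx":-0.0133,"ty":-0.001,"tz":-0.02,"turn":0,"jaw":-0.5},{"tx":-0.0133,"ty":-0.001,"tz":-0.035,"turn":0,"jaw":-0.5},{"tx":-0.0133,"ty":-0.001,"tz":-0.044,"turn":0,"jaw":-0.5},{"tx":-0.0133,"ty":-0.001,"tz":-0.048,"turn":0,"jaw":-0.5},{"tx":-0.0133,"ty":-0.001,"tz":-0.048,"turn":0,"jaw":-0.5}]}}

```text
clock: 4.15
position: [0.4345, -0.1978, 0.0177]
orientation: [0.08, 0.997, -0.0, 0.0]
wrist_force: [0.4, -0.6, -1.4]
grip_width: 0.748
gripper_force: 0.0
```

Request:
{"name": "servo_tool", "arguments": {"commands": [{"tx":0,"ty":0,"tz":-0.002,"turn":0,"jaw":-0.5},{"tx":0,"ty":0,"tz":-0.002,"turn":0,"jaw":-0.5}]}}

```text
clock: 4.35
position: [0.4342, -0.1978, 0.0156]
orientation: [0.08, 0.997, -0.0, 0.0]
wrist_force: [-0.2, 1.0, -0.5]
grip_width: 0.754
gripper_force: 0.0
```

Request:
{"name": "servo_tool", "arguments": {"commands": [{"tx":0.0003,"ty":0,"tz":-0.001,"turn":0,"jaw":-0.4},{"tx":0.0003,"ty":0,"tz":-0.002,"turn":0,"jaw":-0.35},{"tx":0.0003,"ty":0,"tz":-0.003,"turn":0,"jaw":-0.35}]}}

```text
clock: 4.65
position: [0.4342, -0.1977, 0.0123]
orientation: [0.08, 0.997, -0.0, 0.0]
wrist_force: [-0.7, 0.6, -0.6]
grip_width: 0.675
gripper_force: 0.0
```

Request:
{"name": "servo_tool", "arguments": {"commands": [{"tx":0,"ty":0,"tz":-0.001,"turn":0,"jaw":-0.35},{"tx":0,"ty":0,"tz":-0.0015,"turn":0,"jaw":-0.35}]}}

```text
clock: 4.85
position: [0.4341, -0.1977, 0.0107]
orientation: [0.08, 0.997, 0.0, -0.0]
wrist_force: [-0.6, 0.3, -0.1]
grip_width: 0.675
gripper_force: 0.0
```

Request:
{"name": "servo_tool", "arguments": {"newtons": 40, "commands": [{"tx":0.0005,"ty":0,"tz":0,"turn":0,"jaw":0},{"tx":0.0005,"ty":0,"tz":0,"turn":0,"jaw":0},{"tx":0.0005,"ty":0,"tz":0,"turn":0,"jaw":0},{"tx":0.0005,"ty":0,"tz":0,"turn":0,"jaw":0}]}}

```text
clock: 5.25
position: [0.4343, -0.1976, 0.011]
orientation: [0.08, 0.997, 0.0, -0.0]
wrist_force: [-4.4, -0.0, 8.4]
grip_width: 0.608
gripper_force: 39.8
```

Request:
{"name": "servo_tool", "arguments": {"commands": [{"tx":0,"ty":0,"tz":0.01,"turn":0,"jaw":0},{"tx":0,"ty":0,"tz":0.03,"turn":0,"jaw":0},{"tx":0,"ty":0,"tz":0.06,"turn":0,"jaw":0},{"tx":0,"ty":0,"tz":0.1,"turn":0,"jaw":0},{"tx":0,"ty":0,"tz":0.12,"turn":0,"jaw":0}]}}

```text
clock: 5.75
position: [0.4353, -0.1979, 0.1339]
orientation: [0.08, 0.997, -0.001, 0.001]
wrist_force: [-0.7, -1.5, -1.8]
grip_width: 0.603
gripper_force: 42.1
```

Run:
```python
from h import *
import pickle
s=manip.read_state();c=get_calibration('wrist');p,d=snapshot('wrist')
a=cv2.resize(p[200:400,150:500],None,fx=1.4,fy=1.4)
pickle.dump((c,p,d),open('w4.pkl','wb'));p2,d2=snapshot('side');
b=cv2.resize(p2[210:310,240:415],(490,280),interpolation=cv2.INTER_CUBIC);save('w4',np.vstack([a,b]));print(s['position'],s['wrist_force'],s['moment'],s['gripper_force'])
```

```text
[ 0.4352571  -0.19793424  0.13387503] [-0.69883262 -1.52766841 -1.84780211] [-0.02376661 -0.01207057  0.01367852] 42.105417251586914
```

View pics/w4.png

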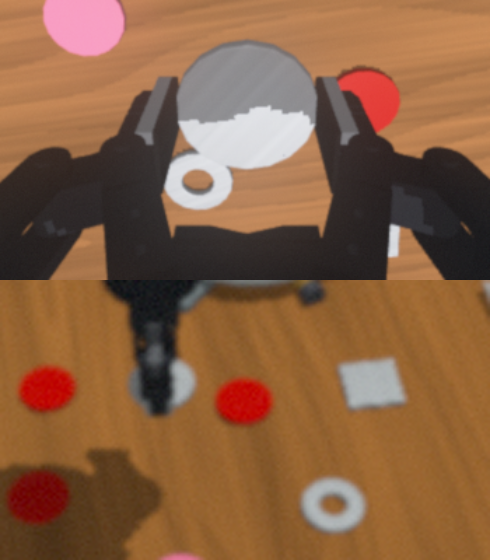

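The blank is held flat and level between the pads: the wrist crop shows it centred at (247,105). I'll measure its offset in the grasp.

Run:
```python
from h import *
import pickle
c,p,d=pickle.load(open('w4.pkl','rb'))
P=lambda U,V,z:ray(c,150+(U+.5)/1.4-.5,200+(V+.5)/1.4-.5,z)
for z in(.127,.129,.131):
    l,r,t,b=[P(*q,z) for q in[(178,105),(316,105),(247,42),(247,168)]];print(z,(l+r+t+b)/4,(t+b)/2,np.linalg.norm(l-r),np.linalg.norm(t-b))
for u,v in((326,240),(326,275),(326,310)):print(depthpt(c,d,u,v))
R=cv2.Rodrigues(np.array(c['rvec'],float))[0];print(-R.T@np.array(c['tvec']).ravel())
```

```text
0.127 [ 0.43527896 -0.19756355  0.127     ] [ 0.43604172 -0.19767961  0.127     ] 0.05145970220450165 0.054206804134703815
0.129 [ 0.43402906 -0.1973592   0.129     ] [ 0.43478048 -0.19747353  0.129     ] 0.050694876465090445 0.05340114927707003
0.131 [ 0.43277917 -0.19715485  0.131     ] [ 0.43351925 -0.19726746  0.131     ] 0.049930050725679284 0.052595494419436305
[ 0.41444599 -0.19434449  0.12755559]
[ 0.43375594 -0.19745911  0.1283288 ]
[ 0.45536742 -0.20094737  0.12818411]
[ 0.35118242 -0.18381422  0.26156582]
```

Request:
{"name": "servo_tool", "arguments": {"commands": [{"tx":0.0701,"ty":0.3255,"tz":0,"turn":0,"jaw":0},{"tx":0.0701,"ty":0.3255,"tz":0,"turn":0,"jaw":0},{"tx":0.0701,"ty":0.3255,"tz":0,"turn":0,"jaw":0},{"tx":0.0701,"ty":0.3255,"tz":0,"turn":0,"jaw":0},{"tx":0.0701,"ty":0.3255,"tz":0,"turn":0,"jaw":0}]}}

```text
clock: 6.35
position: [0.4869, 0.0488, 0.1301]
orientation: [0.081, 0.997, -0.0, -0.0]
wrist_force: [0.8, 0.1, -0.4]
grip_width: 0.602
gripper_force: 42.2
```

Request:
{"name": "servo_tool", "arguments": {"commands": [{"tx":0.03,"ty":0.12,"tz":0,"turn":0,"jaw":0},{"tx":0.03,"ty":0.12,"tz":0,"turn":0,"jaw":0},{"tx":0.03,"ty":0.12,"tz":0,"turn":0,"jaw":0}]}}

```text
clock: 6.65
position: [0.5175, 0.1704, 0.13]
orientation: [0.079, 0.997, 0.0, -0.0]
wrist_force: [0.5, -2.2, -1.3]
grip_width: 0.605
gripper_force: 42.2
```

Request:
{"name": "servo_tool", "arguments": {"commands": [{"tx":-0.0121,"ty":-0.0428,"tz":-0.02,"turn":0,"jaw":0},{"tx":-0.0121,"ty":-0.0428,"tz":-0.03,"turn":0,"jaw":0},{"tx":-0.0121,"ty":-0.0428,"tz":-0.05,"turn":0,"jaw":0},{"tx":-0.0121,"ty":-0.0428,"tz":-0.06,"turn":0,"jaw":0},{"tx":-0.0121,"ty":-0.0428,"tz":-0.06,"turn":0,"jaw":0}]}}

```text
clock: 7.15
position: [0.5042, 0.1237, 0.0693]
orientation: [0.081, 0.997, -0.0, -0.002]
wrist_force: [0.3, 0.1, -1.2]
grip_width: 0.602
gripper_force: 42.4
```

Run:
```python
from h import *
import pickle
s=manip.read_state();c=get_calibration('wrist');p,d=snapshot('wrist')
save('w5',p,(200,160,460,400),3);pickle.dump((c,p,d),open('w5.pkl','wb'));print(s['position'],s['wrist_force'])
```

```text
[0.50415979 0.12372152 0.06927024] [ 0.33448565  0.0704456  -1.22878051]
```

View pics/w5.png

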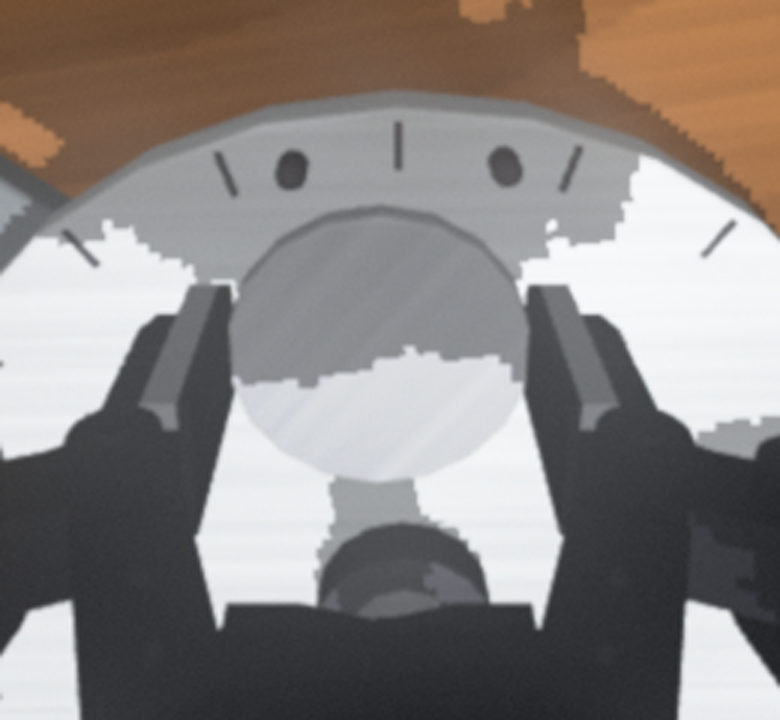

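The outer pins are at (292,168) and (505,166), and the disc is centred at (379,345), a few mm to one side. I'll compute the correction.

Run:
```python
from h import *
import pickle
c,p,d=pickle.load(open('w5.pkl','rb'))
P=lambda U,V,z:ray(c,200+(U+.5)/3-.5,160+(V+.5)/3-.5,z)
a,b=P(292,168,.0385),P(505,166,.0385);print(a,b,np.linalg.norm(a-b))
m=(a+b)/2;r=(b-a)/np.linalg.norm(b-a);x=np.array([r[1],-r[0],0]);print('x',x,'pocket',m+x*.0245)
z=.0693-.006
l,rr,t,bt=[P(*q,z) for q in[(230,335),(528,335),(379,212),(379,482)]];print((l+rr)/2,(t+bt)/2,np.linalg.norm(l-rr),np.linalg.norm(t-bt))
```

```text
[0.47702646 0.11145558 0.0385    ] [0.48307401 0.15162706 0.0385    ] 0.04062413218760405
x [ 0.9888574  -0.14886584  0.        ] pocket [0.50427724 0.12789411 0.0385    ]
[0.50077113 0.12448162 0.0633    ] [0.5045921  0.12387683 0.0633    ] 0.051291962365302896 0.05372022421362168
```

Request:
{"name": "servo_tool", "arguments": {"commands": [{"tx":0.0007,"ty":0.0038,"tz":0,"turn":-0.0,"jaw":0},{"tx":0.0007,"ty":0.0038,"tz":-0.005,"turn":0,"jaw":0},{"tx":0.0007,"ty":0.0038,"tz":-0.008,"turn":0,"jaw":0},{"tx":0.0007,"ty":0.0038,"tz":-0.008,"turn":0,"jaw":0}]}}

```text
clock: 7.6
position: [0.5058, 0.1278, 0.0625]
orientation: [0.08, 0.997, -0.0, -0.0]
wrist_force: [0.3, 0.1, -0.4]
grip_width: 0.602
gripper_force: 42.4
```

Request:
{"name": "servo_tool", "arguments": {"commands": [{"tx":-0.0007,"ty":0,"tz":-0.004,"turn":0,"jaw":0},{"tx":-0.0007,"ty":0,"tz":-0.008,"turn":0,"jaw":0},{"tx":-0.0007,"ty":0,"tz":-0.011,"turn":0,"jaw":0},{"tx":-0.0007,"ty":0,"tz":-0.011,"turn":0,"jaw":0}]}}

```text
clock: 8.0
position: [0.5049, 0.1277, 0.0513]
orientation: [0.081, 0.997, -0.0, -0.0]
wrist_force: [-0.2, 0.4, -1.7]
grip_width: 0.603
gripper_force: 42.4
```

Request:
{"name": "servo_tool", "arguments": {"commands": [{"tx":0,"ty":0,"tz":-0.0015,"turn":0,"jaw":0},{"tx":0,"ty":0,"tz":-0.003,"turn":0,"jaw":0},{"tx":0,"ty":0,"tz":-0.0045,"turn":0,"jaw":0},{"tx":0,"ty":0,"tz":-0.0045,"turn":0,"jaw":0}]}}

```text
clock: 8.4
position: [0.5052, 0.1277, 0.0471]
orientation: [0.08, 0.997, -0.0, -0.0]
wrist_force: [-0.1, 1.2, -1.3]
grip_width: 0.605
gripper_force: 42.4
```

Request:
{"name": "servo_tool", "arguments": {"commands": [{"tx":0,"ty":0,"tz":-0.001,"turn":0,"jaw":0},{"tx":0,"ty":0,"tz":-0.001,"turn":0,"jaw":0}]}}

```text
clock: 8.6
position: [0.5052, 0.1277, 0.0462]
orientation: [0.08, 0.997, -0.0, -0.0]
wrist_force: [0.8, 0.5, -0.7]
grip_width: 0.606
gripper_force: 42.4
```

Request:
{"name": "servo_tool", "arguments": {"commands": [{"tx":0,"ty":0,"tz":0,"turn":0,"jaw":-0.5},{"tx":0,"ty":0,"tz":0,"turn":0,"jaw":-0.5},{"tx":0,"ty":0,"tz":0,"turn":0,"jaw":-0.5},{"tx":0,"ty":0,"tz":0,"turn":0,"jaw":-0.5}]}}

```text
clock: 9.0
position: [0.5052, 0.1277, 0.0463]
orientation: [0.08, 0.997, 0.0, 0.0]
wrist_force: [-0.5, -0.1, -0.4]
grip_width: 0.753
gripper_force: 0.0
```

Request:
{"name": "servo_tool", "arguments": {"commands": [{"tx":0,"ty":0,"tz":0.02,"turn":0,"jaw":-0.5},{"tx":0,"ty":0,"tz":0.05,"turn":0,"jaw":-0.5},{"tx":0,"ty":0,"tz":0.1,"turn":0,"jaw":-0.5},{"tx":0,"ty":0,"tz":0.1,"turn":0,"jaw":-0.5}]}}

```text
clock: 9.4
position: [0.5078, 0.1281, 0.1513]
orientation: [0.08, 0.997, 0.001, 0.004]
wrist_force: [1.0, -0.1, -1.5]
grip_width: 0.748
gripper_force: 0.0
```

Run:
```python
from h import *
import pickle
s=manip.read_state();c=get_calibration('wrist');p,d=snapshot('wrist')
save('w6',p,(180,120,460,400),2);pickle.dump((c,p,d),open('w6.pkl','wb'));print(s['position'],s['wrist_force'])
```

```text
[0.50776989 0.12813703 0.15134431] [ 0.95125439 -0.12425656 -1.49558259]
```

View pics/w6.png

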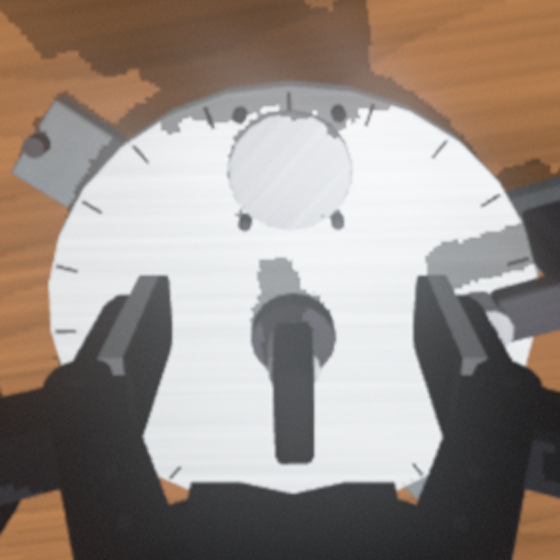

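The blank lies between all four pins, centred at (290,170), with the pins at (240,113), (338,112), (245,222) and (337,221). The knob bar is at (294,390). Next I go to the knob.

Request:
{"name": "servo_tool", "arguments": {"commands": [{"tx":0.0785,"ty":-0.013,"tz":0,"turn":0,"jaw":-0.5},{"tx":0.0785,"ty":-0.013,"tz":0,"turn":0,"jaw":-0.5},{"tx":0.0785,"ty":-0.013,"tz":0,"turn":0,"jaw":-0.5},{"tx":0.0785,"ty":-0.013,"tz":0,"turn":0,"jaw":-0.5}]}}

```text
clock: 9.85
position: [0.5832, 0.1145, 0.145]
orientation: [0.081, 0.997, -0.0, -0.001]
wrist_force: [-0.0, 0.6, -0.0]
grip_width: 0.749
gripper_force: 0.0
```

Run:
```python
from h import *
import pickle
c,p,d=pickle.load(open('w6.pkl','rb'))
P=lambda U,V,z:ray(c,180+(U+.5)/2-.5,120+(V+.5)/2-.5,z)
pts=[P(*q,.096) for q in[(274,325),(312,325),(275,460),(314,460)]];print(pts,np.mean(pts,0))
t,b=P(291,111,.04),P(291,230,.04);print('blank',(t+b)/2,np.linalg.norm(t-b))
pn=np.array([P(*q,.0385) for q in[(240,113),(338,112),(245,222),(337,221)]]);print(pn.mean(0),manip.read_state()['position'])
```

```text
[array([0.54242126, 0.11611546, 0.096     ]), array([0.54459948, 0.12957405, 0.096     ]), array([0.60343026, 0.10602445, 0.096     ]), array([0.60588369, 0.12116542, 0.096     ])] [0.57408367 0.11821984 0.096     ]
blank [0.50557012 0.12818832 0.04      ] 0.05372371427472542
[0.50430183 0.12796679 0.0385    ] [0.58323298 0.11453446 0.14503111]
```

Request:
{"name": "servo_tool", "arguments": {"commands": [{"tx":0.0028,"ty":0.001,"tz":-0.02,"turn":0,"jaw":-0.5},{"tx":0.0028,"ty":0.001,"tz":-0.04,"turn":0,"jaw":-0.5},{"tx":0.0028,"ty":0.001,"tz":-0.055,"turn":0,"jaw":-0.5},{"tx":0.0028,"ty":0.001,"tz":-0.063,"turn":0,"jaw":-0.5},{"tx":0.0028,"ty":0.001,"tz":-0.063,"turn":0,"jaw":-0.5}]}}

```text
clock: 10.35
position: [0.5851, 0.1158, 0.0822]
orientation: [0.08, 0.997, -0.0, -0.001]
wrist_force: [-1.0, 0.9, 0.2]
grip_width: 0.753
gripper_force: 0.0
```

Request:
{"name": "servo_tool", "arguments": {"newtons": 40, "commands": [{"tx":0,"ty":0,"tz":0,"turn":0,"jaw":1},{"tx":0,"ty":0,"tz":0,"turn":0,"jaw":1},{"tx":0,"ty":0,"tz":0,"turn":0,"jaw":1},{"tx":0,"ty":0,"tz":0,"turn":0,"jaw":1},{"tx":0,"ty":0,"tz":0,"turn":0,"jaw":1}]}}

```text
clock: 10.85
position: [0.5869, 0.1159, 0.084]
orientation: [0.081, 0.997, 0.0, 0.001]
wrist_force: [-1.2, 1.6, 6.0]
grip_width: 0.179
gripper_force: 40.1
```

Run:
```python
from h import *
s=manip.read_state();print(s['position'],s['wrist_force'],s['moment'],s['gripper_force'],s['grip_width'],s['joints'])
```

```text
[0.58689873 0.11590965 0.08401384] [-1.22481361  1.57184655  5.99098221] [0.29706784 0.15576145 0.0071544 ] 40.09962201118469 0.17863287842980508 [ 9.50780527e-02  6.48858783e-01  1.57325614e+00  2.70216510e-04
  9.18274428e-01 -1.31464643e+00]
```

Request:
{"name": "servo_tool", "arguments": {"commands": [{"tx":0,"ty":0,"tz":0,"turn":-0.025,"jaw":1},{"tx":0,"ty":0,"tz":0,"turn":-0.05,"jaw":1},{"tx":0,"ty":0,"tz":0,"turn":-0.075,"jaw":1},{"tx":0,"ty":0,"tz":0,"turn":-0.1,"jaw":1},{"tx":0,"ty":0,"tz":0,"turn":-0.1,"jaw":1}]}}

```text
clock: 11.35
position: [0.587, 0.1161, 0.084]
orientation: [0.237, 0.972, 0.0, 0.001]
wrist_force: [-0.6, 4.1, 6.6]
grip_width: 0.18
gripper_force: 40.0
```

```bash
cat > st.py <<'E'
from h import *
s=manip.read_state();q=s['orientation'];y=np.pi/2-2*np.arctan2(q[0],q[1])
print('yaw turned',1.410-y,s['position'],s['wrist_force'],'mz',s['moment'],s['gripper_force'],s['grip_width'])
E
python3 st.py
```

```text
yaw turned 0.3176652412199146 [0.58701913 0.11614431 0.08404137] [-0.5998525   4.05326524  6.6264453 ] mz [0.59273603 0.14041706 0.01105317] 40.001957416534424 0.17993398200955235
```

Request:
{"name": "servo_tool", "arguments": {"commands": [{"tx":0,"ty":0,"tz":0,"turn":-0.015,"jaw":1},{"tx":0,"ty":0,"tz":0,"turn":-0.015,"jaw":1}]}}

```text
clock: 11.55
position: [0.587, 0.1162, 0.084]
orientation: [0.259, 0.966, 0.001, 0.001]
wrist_force: [-0.7, 3.8, 6.8]
grip_width: 0.178
gripper_force: 39.9
```

```bash
python3 st.py
```

```text
yaw turned 0.36354583171625854 [0.58701749 0.11618844 0.08404195] [-0.6965534   3.84548641  6.79133695] mz [ 0.62730563  0.11174245 -0.13378526] 39.931182861328125 0.1776204024646036
```

Request:
{"name": "servo_tool", "arguments": {"commands": [{"tx":0,"ty":0,"tz":0,"turn":-0.015,"jaw":1},{"tx":0,"ty":0,"tz":0,"turn":-0.015,"jaw":1}]}}

```text
clock: 11.75
position: [0.587, 0.1162, 0.084]
orientation: [0.282, 0.959, 0.001, 0.001]
wrist_force: [-0.5, 4.6, 6.3]
grip_width: 0.181
gripper_force: 39.9
```

```bash
python3 st.py
```

```text
yaw turned 0.410669190816111 [0.58704594 0.11621928 0.08403141] [-0.46378319  4.55113181  6.28755243] mz [ 0.68822326  0.0916634  -0.11814544] 39.92705583572388 0.18126835409895423
```

Request:
{"name": "servo_tool", "arguments": {"commands": [{"tx":0,"ty":0,"tz":0,"turn":-0.015,"jaw":1},{"tx":0,"ty":0,"tz":0,"turn":-0.015,"jaw":1}]}}

```text
clock: 11.95
position: [0.587, 0.1162, 0.084]
orientation: [0.304, 0.953, 0.001, 0.001]
wrist_force: [0.2, 3.8, 5.7]
grip_width: 0.179
gripper_force: 39.9
```

```bash
python3 st.py
```

```text
yaw turned 0.45790508657127305 [0.58704853 0.11622583 0.08402132] [0.23053266 3.79351856 5.73481491] mz [ 0.73134857  0.06866052 -0.25808132] 39.891031980514526 0.17913845935108255
```

Request:
{"name": "servo_tool", "arguments": {"commands": [{"tx":0,"ty":0,"tz":0,"turn":-0.015,"jaw":1},{"tx":0,"ty":0,"tz":0,"turn":-0.015,"jaw":1}]}}

```text
clock: 12.15
position: [0.5871, 0.1163, 0.084]
orientation: [0.327, 0.945, 0.001, 0.001]
wrist_force: [0.1, 5.2, 5.1]
grip_width: 0.175
gripper_force: 39.9
```

```bash
python3 st.py
```

```text
yaw turned 0.5049614224368156 [0.58706187 0.11625123 0.08402396] [0.147732   5.20956768 5.11070007] mz [ 0.74766554  0.02533329 -0.20175486] 39.86034035682678 0.17524755613568563
```

Request:
{"name": "servo_tool", "arguments": {"commands": [{"tx":0,"ty":0,"tz":0,"turn":-0.02,"jaw":1},{"tx":0,"ty":0,"tz":0,"turn":-0.02,"jaw":1}]}}

```text
clock: 12.35
position: [0.5871, 0.1163, 0.084]
orientation: [0.356, 0.934, 0.001, 0.001]
wrist_force: [-0.2, 5.0, 4.9]
grip_width: 0.18
gripper_force: 39.9
```

```bash
python3 st.py
```

```text
yaw turned 0.5681537825487286 [0.58711204 0.11632464 0.08402926] [-0.24494429  4.98224188  4.91200922] mz [0.7642962  0.01363341 0.01386069] 39.86844599246979 0.1803108744455418
```

Request:
{"name": "servo_tool", "arguments": {"commands": [{"tx":0,"ty":0,"tz":0,"turn":-0.02,"jaw":1},{"tx":0,"ty":0,"tz":0,"turn":-0.02,"jaw":1}]}}

```text
clock: 12.55
position: [0.5871, 0.1163, 0.084]
orientation: [0.386, 0.923, 0.001, 0.001]
wrist_force: [0.8, 5.9, 5.8]
grip_width: 0.186
gripper_force: 39.9
```

```bash
python3 st.py
```

```text
yaw turned 0.6310412048858395 [0.58712174 0.11633162 0.08402179] [0.81014944 5.92630269 5.79219336] mz [ 0.80683931 -0.02424782  0.06412847] 39.87313270568848 0.18570479482382327
```

Request:
{"name": "servo_tool", "arguments": {"commands": [{"tx":0,"ty":0,"tz":0,"turn":-0.02,"jaw":1},{"tx":0,"ty":0,"tz":0,"turn":-0.02,"jaw":1}]}}

```text
clock: 12.75
position: [0.5871, 0.1164, 0.084]
orientation: [0.414, 0.91, 0.001, 0.001]
wrist_force: [0.5, 7.4, 5.2]
grip_width: 0.18
gripper_force: 39.8
```

```bash
python3 st.py
```

```text
yaw turned 0.6939206053377118 [0.58714931 0.11636305 0.08400218] [0.51397113 7.39909228 5.15900205] mz [ 0.90467671 -0.03283263 -0.02135135] 39.83307123184204 0.18028693721218236
```

Request:
{"name": "servo_tool", "arguments": {"commands": [{"tx":0,"ty":0,"tz":0,"turn":-0.02,"jaw":1},{"tx":0,"ty":0,"tz":0,"turn":-0.02,"jaw":1}]}}

```text
clock: 12.95
position: [0.5872, 0.1164, 0.084]
orientation: [0.443, 0.897, 0.001, 0.001]
wrist_force: [1.2, 6.3, 4.9]
grip_width: 0.177
gripper_force: 39.8
```

```bash
python3 st.py
```

```text
yaw turned 0.7569013652546911 [0.58722366 0.11638267 0.08403592] [1.20638701 6.30457804 4.8782225 ] mz [ 0.94816058 -0.05341566 -0.10901813] 39.779688119888306 0.17727503610288406
```

Request:
{"name": "servo_tool", "arguments": {"commands": [{"tx":0,"ty":0,"tz":0,"turn":-0.02,"jaw":1},{"tx":0,"ty":0,"tz":0,"turn":-0.02,"jaw":1}]}}

```text
clock: 13.15
position: [0.5873, 0.1164, 0.084]
orientation: [0.471, 0.882, 0.001, 0.001]
wrist_force: [0.5, 7.3, 4.3]
grip_width: 0.18
gripper_force: 39.7
```

```bash
python3 st.py
```

```text
yaw turned 0.8198122776642544 [0.58727239 0.11642728 0.08401545] [0.50783227 7.31147418 4.25760389] mz [ 1.02074434 -0.10719212 -0.21546161] 39.74690079689026 0.179536766387658
```

Request:
{"name": "servo_tool", "arguments": {"commands": [{"tx":0,"ty":0,"tz":0,"turn":-0.02,"jaw":1},{"tx":0,"ty":0,"tz":0,"turn":-0.02,"jaw":1}]}}

```text
clock: 13.35
position: [0.5873, 0.1165, 0.084]
orientation: [0.498, 0.867, 0.001, 0.001]
wrist_force: [1.1, 8.3, 4.0]
grip_width: 0.178
gripper_force: 39.7
```

```bash
python3 st.py
```

```text
yaw turned 0.8824975279501872 [0.58731044 0.11648243 0.0840271 ] [1.05967494 8.28143699 4.02349091] mz [ 0.99680336 -0.1154402  -0.1203751 ] 39.71656143665314 0.17780670327335682
```

Request:
{"name": "servo_tool", "arguments": {"commands": [{"tx":0,"ty":0.0004,"tz":0,"turn":-0.02,"jaw":1},{"tx":0,"ty":0.0004,"tz":0,"turn":-0.02,"jaw":1}]}}

```text
clock: 13.55
position: [0.5873, 0.1165, 0.084]
orientation: [0.525, 0.851, 0.001, 0.001]
wrist_force: [1.1, 3.3, 5.7]
grip_width: 0.177
gripper_force: 40.0
```

```bash
python3 st.py
```

```text
yaw turned 0.9442207824054596 [0.58732038 0.11651315 0.08400945] [1.06189174 3.32293918 5.72264951] mz [ 0.53092802 -0.20304164  0.08422065] 40.048205852508545 0.17744816556056645
```

Request:
{"name": "servo_tool", "arguments": {"commands": [{"tx":0,"ty":0,"tz":0,"turn":-0.02,"jaw":1},{"tx":0,"ty":0,"tz":0,"turn":-0.02,"jaw":1}]}}

```text
clock: 13.75
position: [0.5874, 0.1165, 0.084]
orientation: [0.551, 0.834, 0.001, 0.001]
wrist_force: [1.9, 4.4, 6.5]
grip_width: 0.183
gripper_force: 40.0
```

```bash
python3 st.py
```

```text
yaw turned 1.0067836233175333 [0.58738784 0.11652296 0.08401474] [1.92147827 4.3530479  6.54151665] mz [ 0.58857451 -0.23434758  0.0675214 ] 39.98850703239441 0.18309182202527807
```

Request:
{"name": "servo_tool", "arguments": {"commands": [{"tx":0,"ty":0,"tz":0,"turn":-0.02,"jaw":1},{"tx":0,"ty":0,"tz":0,"turn":-0.02,"jaw":1}]}}

```text
clock: 13.95
position: [0.5874, 0.1165, 0.084]
orientation: [0.577, 0.817, 0.001, 0.001]
wrist_force: [2.7, 5.4, 5.9]
grip_width: 0.177
gripper_force: 39.9
```

```bash
python3 st.py
```

```text
yaw turned 1.0697611289364575 [0.58741919 0.11650537 0.08400594] [2.72169609 5.44793632 5.94801526] mz [ 0.68507912 -0.26404254 -0.05450963] 39.92880463600159 0.177039367319205
```

Request:
{"name": "servo_tool", "arguments": {"commands": [{"tx":0,"ty":0,"tz":0,"turn":-0.02,"jaw":1},{"tx":0,"ty":0,"tz":0,"turn":-0.02,"jaw":1}]}}

```text
clock: 14.15
position: [0.5875, 0.1166, 0.084]
orientation: [0.603, 0.798, 0.001, 0.001]
wrist_force: [2.3, 4.5, 5.5]
grip_width: 0.179
gripper_force: 39.9
```

```bash
python3 st.py
```

```text
yaw turned 1.1326559268236724 [0.58749157 0.11655741 0.08403204] [2.27973035 4.54334289 5.47463575] mz [ 0.69057041 -0.27726409 -0.12462458] 39.876717925071716 0.1786099338374998
```

Request:
{"name": "servo_tool", "arguments": {"commands": [{"tx":0,"ty":0,"tz":0,"turn":-0.015,"jaw":1},{"tx":0,"ty":0,"tz":0,"turn":-0.015,"jaw":1}]}}

```text
clock: 14.35
position: [0.5875, 0.1166, 0.084]
orientation: [0.621, 0.784, 0.001, 0.001]
wrist_force: [2.2, 5.3, 5.2]
grip_width: 0.181
gripper_force: 39.8
```

```bash
python3 st.py
```

```text
yaw turned 1.1792266901944324 [0.58753399 0.11656541 0.08404297] [2.16289613 5.27171042 5.17146312] mz [ 0.75168073 -0.34667229 -0.21199924] 39.841718673706055 0.18141543946131578
```

Request:
{"name": "servo_tool", "arguments": {"commands": [{"tx":0,"ty":0,"tz":0,"turn":-0.012,"jaw":1},{"tx":0,"ty":0,"tz":0,"turn":-0.022,"jaw":1},{"tx":0,"ty":0,"tz":0,"turn":-0.022,"jaw":1},{"tx":0,"ty":0,"tz":0,"turn":-0.022,"jaw":1}]}}

```text
clock: 14.75
position: [0.5875, 0.1166, 0.084]
orientation: [0.647, 0.762, 0.001, 0.001]
wrist_force: [3.7, 5.4, 5.0]
grip_width: 0.179
gripper_force: 39.8
```

```bash
python3 st.py
python3 - <<'E'
from h import *
import pickle
c=get_calibration('scene');p,d=snapshot('scene')
m=[manip.read_state()['moment'][2] for _ in range(3)];print(m)
# blank centre expected under guide: bush dir from axis; depth height of points round the blank (z~.040 blank vs .034 plate)
ax=np.array([.587,.1155]);R=cv2.Rodrigues(np.array(c['rvec'],float))[0];t=np.array(c['tvec']).ravel()
for da in range(60,136,5):
    a=np.radians(da);o=[]
    for r in(.060,.100,.1045):
        q=np.array(c['K'])@(R@np.r_[ax+r*np.array([np.cos(a),np.sin(a)]),.04]+t);u,v=np.round(q[:2]/q[2]).astype(int);o.append((int(p[v,u].mean()),round(float(depthpt(c,d,u,v)[2]),3)))
    print(da,o)
E
```

```text
yaw turned 1.2465558044183505 [0.58754609 0.11658291 0.08400355] [3.70177079 5.35748362 5.02162922] mz [ 0.73134778 -0.36941893 -0.08304001] 39.801185131073 0.17889953504208178
[np.float64(-0.11427456061579533), np.float64(-0.11427456061579533), np.float64(-0.11427456061579533)]
60 [(217, 0.034), (222, 0.035), (212, 0.031)]
65 [(215, 0.035), (220, 0.035), (221, 0.033)]
70 [(216, 0.031), (220, 0.035), (218, 0.035)]
75 [(80, 0.04), (218, 0.034), (216, 0.033)]
80 [(129, 1.11), (218, 0.035), (219, 0.033)]
85 [(166, 0.037), (193, 0.034), (209, 0.038)]
90 [(183, 0.039), (190, 0.038), (145, 0.035)]
95 [(185, 0.04), (182, 0.038), (169, 0.041)]
100 [(182, 0.042), (63, 0.067), (74, 0.067)]
105 [(181, 0.043), (78, 0.071), (80, 0.073)]
110 [(175, 0.039), (80, 0.075), (75, 0.068)]
115 [(79, 0.039), (141, 0.074), (186, 0.033)]
120 [(108, 0.041), (217, 0.036), (215, 0.037)]
125 [(215, 0.029), (218, 0.032), (216, 1.11)]
130 [(212, 0.034), (215, 0.034), (216, 0.034)]
135 [(218, 0.036), (213, 0.035), (213, 0.034)]
```

```bash
python3 -c "
from cell import manip
print(manip.close_job())"
```

```text
the job is handed in; nothing more can be done
None
```

I handed the job in with the blank seated in the pocket, the plate at the third click stop by feel (turned about 1.25 rad, roughly 1.30 on the joint) and the knob still gripped at 40 N; no verdict came back.

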